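# Clear the pen off the sprung hatch, then hold the hatch just below its balance point

### The job

A pen was left lying on the closed hatch of the small bench-top tube warmer: stand it upright in the large glass beaker that stands to one side of the warmer (it may lean against the rim) and let go of it. Then take the hatch by its bar handle, raise it past its balance point (43 degrees open, marked by the ball on the curved wire) without letting it spring wide open, ease it back to just below the balance point, some 3 to 9 degrees under it, and finish there still holding it steady, so that it would fall shut if you let go. Leave everything else where it stands.

Things in the scene. Friction and masses are not known exactly. Their poses are not given: they have to be found in the camera images.
- warmer: White tube warmer fixed to the worktop, 160 (x) x 200 (y) x 105 mm, steel hatch on top. Origin: centre of its underside; own -x is the front with the hatch handle, z up. Top face of the closed hatch 117 mm up. Hinge along y at x = 80, z = 111 mm. Beside it at y = -109 mm a curved wire of 60 mm radius about the hinge rises to z = 167 mm; a ball on it marks the balance angle.
- lid (a joint): Hatch angle, rad: 0 closed, grows as the front edge rises, stop at 1.35. Balance point 0.75: below it the sprung hatch falls shut if let go, above it the spring throws it open; it stays nowhere between by itself. Load at the handle: 2 N down when closed, 0.8 N down at 0.60, 0 at 0.75, 4 N up at 1.35.
- lid_handle (a point): Middle of the hatch handle: round steel bar, 12 mm diameter, along the warmer's y, 90 mm long between two arms, 50 mm in front of the hatch's front edge (44 mm clear gap). Circles the hinge at 210 mm radius; closed it lies at x = -130, z = 111 mm in the warmer's frame. It may turn within the grip. Axes turn with the hatch: x towards the hinge, y along the bar, z out of the hatch's top.
- lid_hinge (a point): Point on the hinge axis, at the middle of the hatch's rear edge; axes turn with the hatch as for lid_handle.
- marker: Marker pen, grey with a black band, 16 x 120 x 16 mm, 30 g, at first lying flat on the closed hatch. Origin at the middle of its length, on its underside; its y axis runs along its length (either end may be up), z from underside to top side.
- beaker: Glass beaker, 72 x 76 mm wide, 94 mm high, about 56 mm clear inside, floor 2 mm, 0.3 kg, standing loose on the worktop to the left or right of the warmer. It serves as the pen cup and stays upright. Origin at the centre of its underside, z up.
- brown_bottle: Brown bottle with black cap, 48 mm diameter, 105 mm high. Bystander, loose, to be left where it stands; origin at the centre of its underside.
- white_bottle: White bottle with blue cap, 48 mm diameter, 112 mm high. Bystander, loose, to be left where it stands; origin at the centre of its underside.
- petri: Shallow round glass dish, 61 mm diameter, 15 mm high. Bystander, loose, to be left where it stands; origin at the centre of its underside.
- strips: Small carton, 42 x 72 x 18 mm. Bystander, loose, to be left where it stands; origin at the centre of its underside.
- dish: Shallow empty round glass dish, 61 mm diameter, 15 mm high, at the right. Bystander, loose, to be left where it stands; origin at the centre of its underside.
- stopper_big: Grey rubber stopper, 26 mm diameter and height. Bystander, loose, to be left where it stands; origin at the centre of its underside.
Things that resemble listed ones, but are neither listed nor needed, are in the scene too. Several things have the shape of the marker; the one meant has the colours described above.

How it is judged:
By the outcome, as a careful person would: the job done as asked, in the order asked, and still so for the second after the job is handed in, while the arm keeps its last pose, push and grip.
It also fails if it takes over 54 s, if anything falls off the work surface, if the arm or the gripper's body presses on something with over 40 N, if the wrist force passes 120 N, or if a joint passes its speed limit or range.

### The arm

A 6-joint arm with a two-finger parallel gripper is mounted at the origin on a cart in front of the work surface, level with it; the furniture and walls round the work are solid. World frame = base frame: x ahead of the robot, y to its left, z up, the work surface at z = 0. Lengths are in m, angles in rad, forces in N, time in s.
With the tool pointing down it reaches from about 0.35 to 0.775 m from the base axis. Payload 5.5 kg.
Tool frame: the origin (TCP) lies midway between the tips of the shut fingers; the grasp point (between the pads) lies 19 mm behind it; z points along the fingers, y is the line along which they close (so a half turn about z gives the same grasp; the last joint's range is limited). The gripper opens to 85 mm and grips with 20 to 120 N. Pads are 22 mm wide; open, the fingers measure 114 mm over their backs; the gripper's body (76 mm by 85 mm) begins 54 mm behind the grasp point. The pads swing forward as they close: fully open they stand 13 mm farther back than shut.
Start: joints at [-1.371, 0.313, 0.046, 1.304, 0, 1.431], TCP at [0.192, -0.542, 0.2] pointing down, gripper open.
Joint ranges: [-2.76, 2.76], [-0.86, 1.69], [-1.03, 1.26], [-2.2, 2.34], [-1.47, 1.5], [-3.14, 3.14]. Speed limits (rad/s): [2.57, 2.57, 3.14, 3.14, 3.14, 3.14].

### API

Orientations are given as a unit quaternion [w, x, y, z].
In Python, from workcell import env gives the robot as it stands. The module is installed in compiled form; this text tells all that it offers.
- The arm moves only by the tool carry_out, never from a script. Its argument "series" is a list of rows, each an object with "delta_rot": the turn, a rotation vector about the world's x, y, z normalised to -1 to 1, where 1 is 0.1 rad, a list of three; "travel": the shift along the world's x, y, z normalised to -1 to 1, where 1 is 0.025 m, a list of three; "fingers": the closure, from -1 (fully open) to 1 (shut). In form: [{"delta_rot": [ax, ay, az], "travel": [tx, ty, tz], "fingers": fingers}, ...]. A call has 1 to 5 rows; each row shifts and turns the commanded pose from where the row before left it; what a row does not reach is not made up. A row lasts 1/8 s, in which the tool goes at most 62.5 mm and 10.7 degrees, less where a joint would pass 70% of its speed; a pose out of reach is approached as far as the arm can. A call with a number of a shift or a turn outside -1 to 1 is refused whole. A call with a gripper value outside its range is refused whole. The fingers move at their own pace and stop on an object; "squeeze" is the grip in N (left out, the last holds). Time passes only in rows, so rows that do not move let the fingers close. It gives the time, the measured TCP pose, the force, the opening and the grip force at its end, in the units of the state.
- env.get_state(): the state, without advancing time (a new reading comes with each control period).
- env.read_camera(name): name is "scene" or "top" or "wrist"; returns a dict with "color" (400x640x3 uint8, red, green, blue), "fx", "fy", "cx", "cy" (pixels), "world_from_camera" (4x4, takes a point from camera to world coordinates); the wrist camera has in their place "hand_eye" (4x4, takes a point from camera to tool coordinates, whose origin is the TCP and whose axes are the flange's). Camera axes: x right, y up, looking along -z (the intrinsics and any distortion apply to the point x, -y, -z); pixel columns grow to the right and rows downward; lengths in m; the calibration is good to about 2 mm. A picture is of the moment at which its call begins: read the wrist's pose just before it. There is no depth.
- env.hand_in(): hands the job in; it is judged then, once.
The state is a dict: "clock": time; "joint_pos": joint angles; "qvel": joint speeds; "tau": joint torques, N m; "tcp_pos": TCP position; "orientation": TCP orientation; "wrist_force": force on the tool from outside, world axes, zero at the start; "ft_torque": the same for the moment, N m; "finger_gap": finger opening in m; "grip_force": force on a finger pad.
Only numpy, scipy, OpenCV 4.12 (cv2) and the standard library are available. Lean on these libraries where they do the work, as an engineer would, in place of code of your own. Each camera call takes 0.05 s, during which the arm holds its last target. There are 200 camera calls.

## Working session

There is one attempt and no reset: what is moved stays moved. The work goes in short steps, Python scripts to look and compute and a tool call to move; the robot and the scene stay as the last step left them, time stands still between calls to the robot, and variables do not carry over. Pictures are saved under pics/ and viewed, at most 10 in all, crops included, and the job is handed in when it is done.

Besides the shell and the picture viewer there is one more tool, called after "Emit:" as name(argument=value, ...), one argument or row to a line, values as JSON. carry_out: Moves the arm, as the interface text tells. Its arguments: {"type":"object","properties":{"series":{"type":"array","items":{"type":"object","properties":{"delta_rot":{"type":"array","items":{"type":"number"}},"travel":{"type":"array","items":{"type":"number"}},"fingers":{"type":"number"}}}},"squeeze":{"type":"number"}},"required":["series"]}

```bash
mkdir -p pics
cat > h.py <<'E'
import numpy as np, cv2
from workcell import env
def shot(n,f=None):
    c=env.read_camera(n)
    if f: cv2.imwrite(f,c["color"][:,:,::-1])
    return c
def ray(c,u,v,T=None):
    T=np.array(c["world_from_camera"]) if T is None else T
    d=T[:3,:3]@np.array([(u-c["cx"])/c["fx"],-(v-c["cy"])/c["fy"],-1]); return T[:3,3],d
def onz(c,u,v,z,T=None):
    o,d=ray(c,u,v,T); return o+d*(z-o[2])/d[2]
def proj(c,p,T=None):
    T=np.array(c["world_from_camera"]) if T is None else T
    q=np.linalg.inv(T)@np.append(p,1); return c["cx"]-c["fx"]*q[0]/q[2], c["cy"]+c["fy"]*q[1]/q[2]
E
python3 - <<'E'
from h import *
a=shot("scene","pics/s0.png");b=shot("top","pics/t0.png")
print({k:v for k,v in a.items() if k!="color"});print({k:v for k,v in b.items() if k!="color"})
print(env.get_state())
E
```

```text
{'fx': 459.0811063916091, 'fy': 459.0811063916091, 'cx': 322.60592391030235, 'cy': 190.09212513579388, 'world_from_camera': array([[-0.79281874,  0.34488199, -0.50248867, -0.15343189],
       [-0.60941476, -0.43884617,  0.66032393,  0.86466644],
       [ 0.00721861,  0.82974119,  0.55810164,  0.87892274],
       [ 0.        ,  0.        ,  0.        ,  1.        ]])}
{'fx': 419.7213354102931, 'fy': 419.7213354102931, 'cx': 325.1668774729307, 'cy': 201.2319724444718, 'world_from_camera': array([[-0.02811666,  0.98594844, -0.16466671,  0.30601859],
       [-0.99936553, -0.02412298,  0.02620324, -0.04917823],
       [ 0.0218628 ,  0.16529898,  0.98600115,  1.37170488],
       [ 0.        ,  0.        ,  0.        ,  1.        ]])}
{'clock': 0.1, 'joint_pos': array([-1.37061938e+00,  3.13923437e-01,  4.51200588e-02,  1.30358995e+00,
       -1.97475513e-05,  1.43120100e+00]), 'qvel': array([ 0.00069427, -0.00069376,  0.00128772,  0.00081368, -0.00016797,
        0.0001313 ]), 'tau': array([ 3.24083601e-03, -4.81726313e+01,  2.99243456e+01,  1.27791447e-02,
       -4.15325758e-05,  2.03296047e-07]), 'tcp_pos': array([ 0.19152101, -0.54164987,  0.19941037]), 'orientation': array([-7.97835234e-04,  9.85603708e-01,  1.69070081e-01, -3.40527746e-05]), 'wrist_force': array([0.26735769, 0.06839432, 0.30469222]), 'ft_torque': array([0.01601481, 0.0102886 , 0.01240677]), 'grip_force': 0.0, 'finger_gap': 0.08575605680596039}
```

View pics/s0.png

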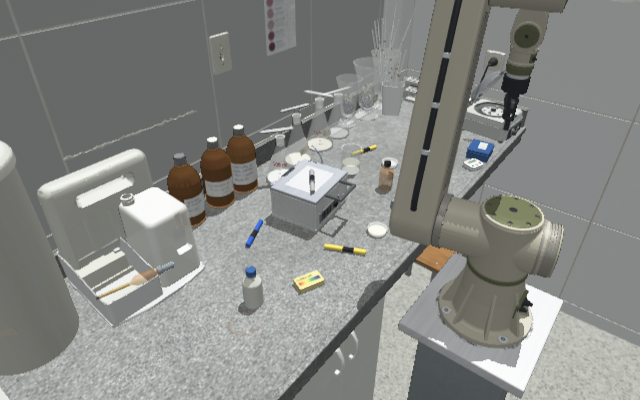

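View pics/t0.png

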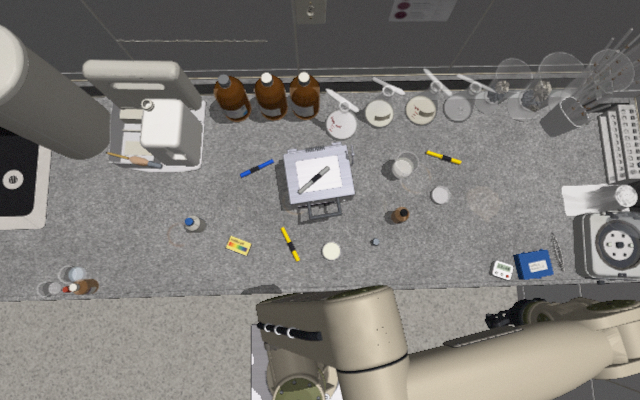

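The top view shows the warmer at about (319,178) with the handle at (320,212). The grey pen is on its hatch at (314,180). The beaker looks to be at (403,167), and the yellow and blue markers are look-alikes. I'll confirm with an enlarged crop.

Run:
```python
from h import *
i=cv2.imread("pics/t0.png")[130:262,270:460]; cv2.imwrite("pics/t0c.png",cv2.resize(i,None,fx=4.2,fy=4.2,interpolation=cv2.INTER_CUBIC))
i=cv2.imread("pics/s0.png")[130:250,255:415]; cv2.imwrite("pics/s0c.png",cv2.resize(i,None,fx=5,fy=5,interpolation=cv2.INTER_CUBIC))
```

```text
(no output)
```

View pics/t0c.png

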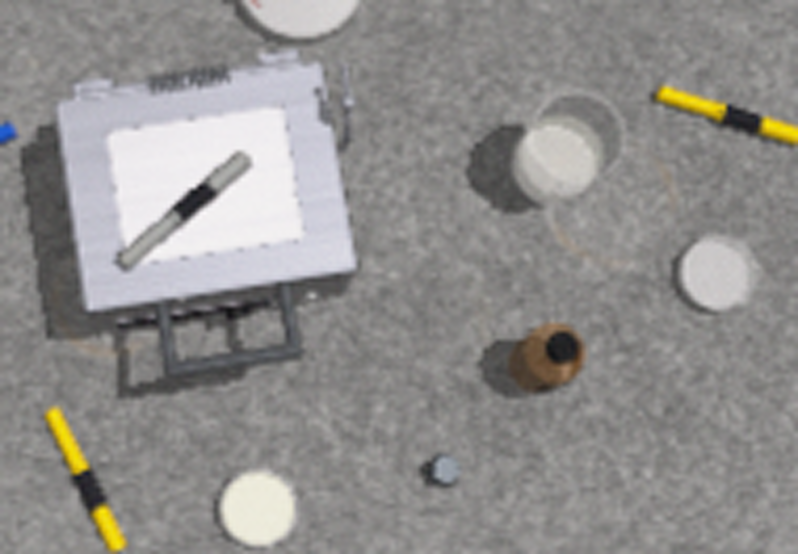

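View pics/s0c.png

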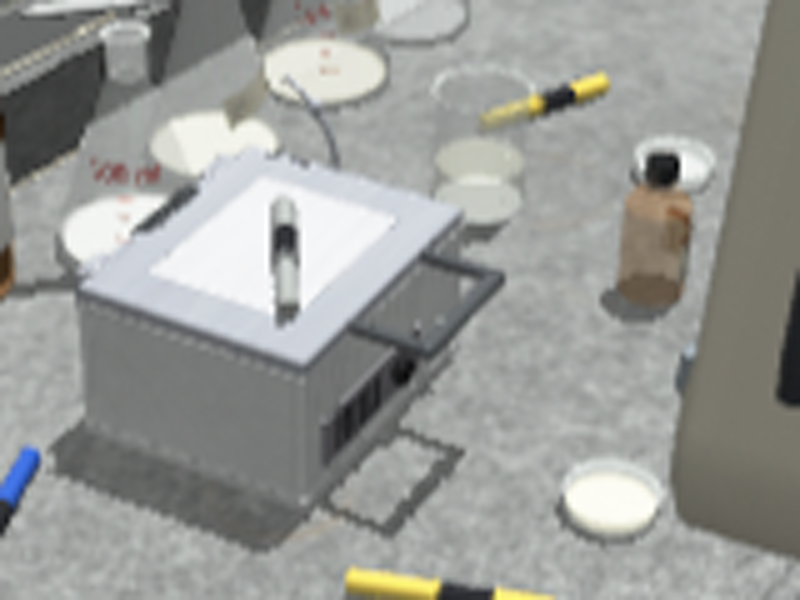

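Grey pen with a black band: its ends are at crop (120,266) and (248,156), and it lies on the hatch. The yellow pens at (85,480) and (730,115) and the blue one at (0,132) have the wrong colour. The beaker rim is centred near crop (580,135). The wire and ball are at (347,100), on the -y side.

Run:
```python
from h import *
b=env.read_camera("top");a=env.read_camera("scene")
t=lambda u,v,z:onz(b,270+u/4.2,130+v/4.2,z)
s=lambda u,v,z:onz(a,255+u/5,130+v/5,z)
P=lambda n,*x:print(n,*[np.round(q,4) for q in x])
P("pen top",t(120,266,.126),t(248,156,.126)); P("pen scene",s(287,314,.126),s(285,200,.126))
P("hatch top",t(88,310,.117),t(355,268,.117),t(322,65,.117),t(60,105,.117))
P("hatch scene FL,FR,RL",s(302,366,.117),s(465,215,.117),s(82,288,.117))
P("bar top",t(168,370,.111),t(298,352,.111)); P("bar scene",s(428,352,.111),s(500,274,.111))
P("beaker rim top L,R",t(535,135,.094),t(625,135,.094),t(580,92,.094)); P("rim scene",s(431,85,.094),s(540,85,.094),s(487,65,.094),s(487,105,.094)); P("base scene",s(478,200,.002)); P("liq",t(557,163,.002),t(557,163,.03))
P("brown cap",t(563,347,.105)); P("brown base scene",s(650,292,0))
```

```text
pen top [ 0.5402 -0.0028  0.126 ] [ 0.6192 -0.0971  0.126 ]
pen scene [0.5392 0.0034 0.126 ] [ 0.6196 -0.0953  0.126 ]
hatch top [0.5102 0.0211 0.117 ] [ 0.5363 -0.1726  0.117 ] [ 0.6894 -0.1542  0.117 ] [0.6631 0.0394 0.117 ]
hatch scene FL,FR,RL [0.5079 0.029  0.117 ] [ 0.5285 -0.1627  0.117 ] [0.6612 0.0473 0.117 ]
bar top [ 0.466  -0.0354  0.111 ] [ 0.4767 -0.1295  0.111 ]
bar scene [ 0.4643 -0.0337  0.111 ] [ 0.4779 -0.128   0.111 ]
beaker rim top L,R [ 0.6386 -0.314   0.094 ] [ 0.6371 -0.3818  0.094 ] [ 0.6711 -0.3499  0.094 ]
rim scene [ 0.6688 -0.323   0.094 ] [ 0.6078 -0.3713  0.094 ] [ 0.6546 -0.3727  0.094 ] [ 0.6209 -0.3236  0.094 ]
base scene [ 0.6358 -0.3408  0.002 ]
liq [ 0.639  -0.3495  0.002 ] [ 0.6322 -0.3433  0.03  ]
brown cap [ 0.4763 -0.3232  0.105 ]
brown base scene [ 0.4748 -0.3168  0.    ]
```

Both views agree to a few mm:

| Item | Position (m) |
|---|---|
| Pen centre | (0.580, -0.049), pen axis at -50° |
| Beaker | (0.637, -0.347) |
| Bar middle | (0.471, -0.082), warmer yaw about 7.7° |
| Hinge | (0.679, -0.054) |

I'll grip the pen 40 mm towards its far-right end, so that pitching the tool stands it up. First I move above it.

Emit:
carry_out(
  series=[
    {"delta_rot": [0,0,0.77],"travel": [0.66,0.74,0.4],"fingers": -0.2},
    {"delta_rot": [0,0,0.77],"travel": [0.66,0.74,0.4],"fingers": -0.2},
    {"delta_rot": [0,0,0.77],"travel": [0.66,0.74,0.4],"fingers": -0.2},
    {"delta_rot": [0,0,0.77],"travel": [0.66,0.74,0.4],"fingers": -0.2},
    {"delta_rot": [0,0,0.77],"travel": [0.66,0.74,0.4],"fingers": -0.2},
  ],
  squeeze=40,
)

```text
clock: 0.82
tcp_pos: [0.2746, -0.4489, 0.2503]
orientation: [-0.0, 0.935, 0.356, 0.0]
wrist_force: [0.0, 0.3, 0.3]
finger_gap: 0.0511
grip_force: 0.0
```

Emit:
carry_out(
  series=[
    {"delta_rot": [0,0,0.77],"travel": [0.66,0.74,0],"fingers": -0.2},
    {"delta_rot": [0,0,0.77],"travel": [0.66,0.74,0],"fingers": -0.2},
    {"delta_rot": [0,0,0.77],"travel": [0.66,0.74,0],"fingers": -0.2},
    {"delta_rot": [0,0,0.77],"travel": [0.66,0.74,0],"fingers": -0.2},
    {"delta_rot": [0,0,0.77],"travel": [0.66,0.74,0],"fingers": -0.2},
  ],
)

```text
clock: 1.45
tcp_pos: [0.3571, -0.3564, 0.2501]
orientation: [-0.0, 0.849, 0.528, 0.0]
wrist_force: [-0.2, -0.8, 0.8]
finger_gap: 0.0514
grip_force: 0.0
```

Emit:
carry_out(
  series=[
    {"delta_rot": [0,0,0.77],"travel": [0.66,0.74,0],"fingers": -0.2},
    {"delta_rot": [0,0,0.77],"travel": [0.66,0.74,0],"fingers": -0.2},
    {"delta_rot": [0,0,0.77],"travel": [0.66,0.74,0],"fingers": -0.2},
    {"delta_rot": [0,0,0.77],"travel": [0.66,0.74,0],"fingers": -0.2},
    {"delta_rot": [0,0,0.77],"travel": [0.66,0.74,0],"fingers": -0.2},
  ],
)

```text
clock: 2.08
tcp_pos: [0.4395, -0.2639, 0.2501]
orientation: [-0.0, 0.733, 0.681, 0.0]
wrist_force: [-0.3, -0.7, -0.1]
finger_gap: 0.0512
grip_force: 0.0
```

Emit:
carry_out(
  series=[
    {"delta_rot": [0,0,0.77],"travel": [0.66,0.74,0],"fingers": -0.2},
    {"delta_rot": [0,0,0.77],"travel": [0.66,0.74,0],"fingers": -0.2},
    {"delta_rot": [0,0,0.77],"travel": [0.66,0.74,0],"fingers": -0.2},
    {"delta_rot": [0,0,0.77],"travel": [0.66,0.74,0],"fingers": -0.2},
    {"delta_rot": [0,0,0.77],"travel": [0.66,0.74,0],"fingers": -0.2},
  ],
)

```text
clock: 2.7
tcp_pos: [0.522, -0.1714, 0.25]
orientation: [-0.0, 0.589, 0.808, -0.0]
wrist_force: [1.3, 0.7, 0.2]
finger_gap: 0.0512
grip_force: 0.0
```

Emit:
carry_out(
  series=[
    {"delta_rot": [0,0,0.77],"travel": [0.66,0.74,0],"fingers": -0.2},
    {"delta_rot": [0,0,0.77],"travel": [0.66,0.74,0],"fingers": -0.2},
    {"delta_rot": [0,0,0.77],"travel": [0.66,0.74,0],"fingers": -0.2},
    {"delta_rot": [0,0,0.77],"travel": [0.66,0.74,0],"fingers": -0.2},
    {"delta_rot": [0,0,0.77],"travel": [0.66,0.74,0],"fingers": -0.2},
  ],
)

```text
clock: 3.32
tcp_pos: [0.6045, -0.079, 0.2499]
orientation: [-0.0, 0.423, 0.906, -0.0]
wrist_force: [0.6, -1.0, -0.1]
finger_gap: 0.0507
grip_force: 0.0
```

The pose is as planned. Now I descend 131 mm and close.

Emit:
carry_out(
  series=[
    {"delta_rot": [0,0,0],"travel": [0.04,0,-1],"fingers": -0.2},
    {"delta_rot": [0,0,0],"travel": [0,0,-1],"fingers": -0.2},
    {"delta_rot": [0,0,0],"travel": [0,0,-1],"fingers": -0.2},
    {"delta_rot": [0,0,0],"travel": [0,0,-1],"fingers": -0.2},
    {"delta_rot": [0,0,0],"travel": [0,0,-0.8],"fingers": -0.2},
  ],
)

```text
clock: 3.95
tcp_pos: [0.6046, -0.0795, 0.1288]
orientation: [-0.001, 0.424, 0.905, -0.0]
wrist_force: [0.1, -0.0, 0.8]
finger_gap: 0.0511
grip_force: 0.0
```

Emit:
carry_out(
  series=[
    {"delta_rot": [0,0,0],"travel": [0,0,-0.24],"fingers": -0.2},
    {"delta_rot": [0,0,0],"travel": [0,0,-0.2],"fingers": -0.2},
    {"delta_rot": [0,0,0],"travel": [0,0,0],"fingers": 1},
    {"delta_rot": [0,0,0],"travel": [0,0,0],"fingers": 1},
    {"delta_rot": [0,0,0],"travel": [0,0,0],"fingers": 1},
  ],
)

```text
clock: 4.58
tcp_pos: [0.6055, -0.0798, 0.1199]
orientation: [0.001, 0.424, 0.905, 0.0]
wrist_force: [0.1, -0.8, 0.4]
finger_gap: 0.0
grip_force: 0.0
```

Emit:
carry_out(
  series=[
    {"delta_rot": [0,0,0],"travel": [0,0,0],"fingers": 1},
    {"delta_rot": [0,0,0],"travel": [0,0,0],"fingers": 1},
  ],
)

```text
clock: 4.82
tcp_pos: [0.6052, -0.0797, 0.1194]
orientation: [0.0, 0.424, 0.905, 0.0]
wrist_force: [-0.5, -0.1, 0.7]
finger_gap: -0.0001
grip_force: 0.0
```

The fingers shut on nothing, so I'll look before moving further.

Run:
```python
from h import *
a=shot("wrist");b=shot("scene")
i=b["color"][120:250,240:400,::-1]
w=a["color"][:,:,::-1]
cv2.imwrite("pics/g1.png",np.hstack([cv2.resize(w,(400,250)),cv2.resize(i,(400,325))[:250]]))
np.save("he.npy",a["hand_eye"]);print(a["hand_eye"],a["fx"],a["cx"],a["cy"])
```

```text
[[ 8.49556691e-04  9.45578620e-01  3.25392611e-01  8.42184215e-02]
 [ 9.99999635e-01 -7.72638030e-04 -3.65608730e-04 -4.47551333e-04]
 [-9.43010919e-05  3.25392803e-01 -9.45578931e-01 -1.74260583e-01]
 [ 0.00000000e+00  0.00000000e+00  0.00000000e+00  1.00000000e+00]] 350.09562505511684 312.47832852518616 204.0921484288845
```

View pics/g1.png

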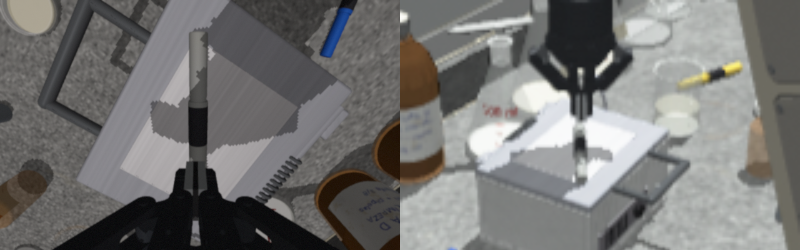

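The pen is still lined up with the fingers. Its band is at wrist px (317,200) and its far end at (317,50). I'll compute where it lies now.

Run:
```python
from h import *
from scipy.spatial.transform import Rotation as R
s=env.get_state();w=env.read_camera("wrist");b=env.read_camera("top")
q=s["orientation"];T=np.eye(4);T[:3,:3]=R.from_quat([q[1],q[2],q[3],q[0]]).as_matrix();T[:3,3]=s["tcp_pos"]
T=T@np.array(w["hand_eye"])
g=w["color"].astype(int).mean(2)
print("rows along pen col 316:",[(r,int(g[r,312:320].mean())) for r in range(30,330,8)])
for z in(.117,.125,.133): print(z,[np.round(onz(w,317,v,z,T),4) for v in (50,200)])
for p in [(.58,-.049,.133),(.54,-.002,.133),(.6195,-.096,.133)]: print(proj(w,np.array(p),T))
c=w["color"][230:400,230:400,::-1]; cv2.imwrite("pics/g2.png",cv2.resize(c,None,fx=3.4,fy=3.4))
print(s["tcp_pos"])
```

```text
rows along pen col 316: [(30, 135), (38, 136), (46, 106), (54, 126), (62, 125), (70, 126), (78, 126), (86, 127), (94, 127), (102, 127), (110, 127), (118, 102), (126, 119), (134, 96), (142, 76), (150, 77), (158, 75), (166, 76), (174, 23), (182, 19), (190, 19), (198, 18), (206, 18), (214, 16), (222, 18), (230, 19), (238, 75), (246, 76), (254, 76), (262, 28), (270, 29), (278, 27), (286, 26), (294, 25), (302, 30), (310, 39), (318, 18), (326, 19)]
0.117 [array([ 0.5431, -0.0026,  0.117 ]), array([ 0.5902, -0.0586,  0.117 ])]
0.125 [array([ 0.5435, -0.0032,  0.125 ]), array([ 0.5884, -0.0566,  0.125 ])]
0.133 [array([ 0.5438, -0.0037,  0.133 ]), array([ 0.5866, -0.0547,  0.133 ])]
(np.float64(313.9897431181489), np.float64(182.81692226063794))
(np.float64(312.6723212408066), np.float64(40.13427519782982))
(np.float64(314.30260687742236), np.float64(294.228189350064))
[ 0.60512618 -0.07970398  0.11923922]
```

View pics/g2.png

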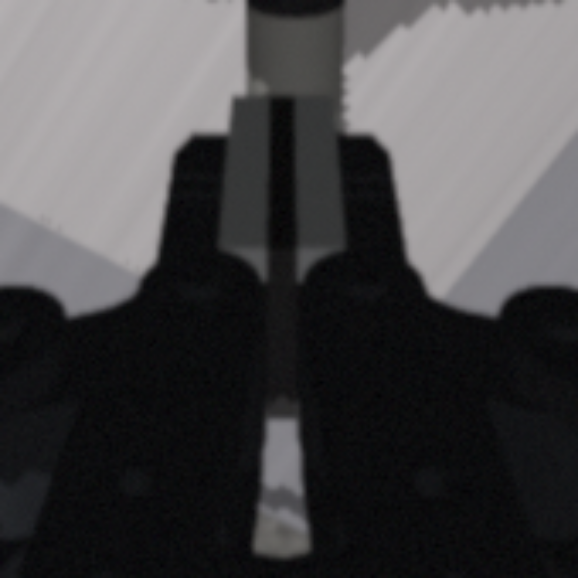

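By the wrist view the pen has not moved. The visible fingertips (row 258, where the TCP would project to about row 240) sit 15 mm or more behind the stated TCP, so they closed just above the pen. I'll reopen a little and descend in small steps, watching the force.

Emit:
carry_out(
  series=[
    {"delta_rot": [0,0,0],"travel": [0,0,0.4],"fingers": 0.3},
    {"delta_rot": [0,0,0],"travel": [0,0,0],"fingers": 0.3},
    {"delta_rot": [0,0,0],"travel": [0,0,0],"fingers": 0.3},
    {"delta_rot": [0,0,0],"travel": [0,0,-0.2],"fingers": 0.3},
    {"delta_rot": [0,0,0],"travel": [0,0,-0.2],"fingers": 0.3},
  ],
)

```text
clock: 5.65
tcp_pos: [0.6049, -0.0796, 0.1186]
orientation: [-0.0, 0.424, 0.905, -0.0]
wrist_force: [-0.5, 0.0, 0.2]
finger_gap: 0.0303
grip_force: 0.0
```

Emit:
carry_out(
  series=[
    {"delta_rot": [0,0,0],"travel": [0,0,-0.1],"fingers": 0.3},
  ],
)

```text
clock: 5.78
tcp_pos: [0.6047, -0.0795, 0.1159]
orientation: [-0.001, 0.424, 0.905, -0.0]
wrist_force: [-0.6, 0.2, -0.5]
finger_gap: 0.0304
grip_force: 0.0
```

Run:
```python
from h import *
s=env.get_state(); a=env.read_camera("scene")
for dz in (0,.015,.03): print(dz,proj(a,s["tcp_pos"]+[0,0,dz]))
u,v=map(int,proj(a,s["tcp_pos"]))
g=a["color"].astype(int).mean(2)
for r in range(v-25,v+12,2): print(r,*g[r,u-14:u+16:2].astype(int))
```

```text
0 (np.float64(312.60909818993287), np.float64(176.38742483029654))
0.015 (np.float64(312.5852007443625), np.float64(172.28832770087706))
0.03 (np.float64(312.5610202368858), np.float64(168.14067733824317))
151 32 73 117 36 32 131 173 150 147 125 33 32 119 64 34
153 33 36 39 32 31 170 177 162 168 181 37 33 52 48 31
155 33 32 33 33 32 209 180 169 175 183 49 33 33 32 33
157 151 184 78 34 33 242 194 174 180 181 39 33 73 148 127
159 245 245 245 32 97 238 190 173 170 178 111 41 158 175 178
161 218 227 213 33 110 175 177 214 162 173 109 45 117 177 174
163 217 225 227 31 110 217 225 225 224 180 110 48 136 174 179
165 229 227 225 42 110 229 229 224 225 223 110 46 215 220 210
167 227 225 224 145 116 246 249 246 242 227 112 151 222 225 225
169 224 223 237 249 176 246 224 228 249 249 205 236 230 225 225
171 223 244 249 249 249 249 190 218 239 249 249 249 249 247 242
173 243 249 249 249 249 250 176 188 221 249 249 249 249 249 248
175 249 249 249 249 250 250 76 36 196 249 249 249 249 249 247
177 249 234 234 167 235 249 47 36 90 165 233 237 233 248 249
179 164 166 166 165 165 165 47 47 93 164 165 164 162 230 249
181 166 165 164 164 164 162 93 108 92 165 164 162 164 164 231
183 163 164 164 163 162 163 120 127 118 163 215 171 164 143 220
185 163 164 163 162 163 162 129 172 174 247 249 249 228 224 224
187 165 163 161 163 163 164 161 219 209 249 250 220 224 223 223
```

In the scene view the fingertips end at row ~168, about 25 mm above the nominal TCP, which confirms it. I continue down in guarded steps.

Emit:
carry_out(
  series=[
    {"delta_rot": [0,0,0],"travel": [0,0,-0.2],"fingers": 0.3},
    {"delta_rot": [0,0,0],"travel": [0,0,-0.2],"fingers": 0.3},
  ],
)

```text
clock: 6.08
tcp_pos: [0.6052, -0.0797, 0.1064]
orientation: [0.0, 0.424, 0.905, 0.0]
wrist_force: [-0.6, 0.1, 0.4]
finger_gap: 0.0301
grip_force: 0.0
```

Emit:
carry_out(
  series=[
    {"delta_rot": [0,0,0],"travel": [0,0,-0.12],"fingers": 0.3},
  ],
)

```text
clock: 6.2
tcp_pos: [0.6049, -0.0796, 0.1032]
orientation: [-0.0, 0.424, 0.905, -0.0]
wrist_force: [-0.2, 0.2, 0.3]
finger_gap: 0.03
grip_force: 0.0
```

Run:
```python
from h import *
s=env.get_state(); a=env.read_camera("scene");print(s["wrist_force"],s["tcp_pos"])
g=a["color"].astype(int).mean(2)
for r in range(157,187,2): print(r,*g[r,298:330:2].astype(int))
```

```text
[-0.19371932  0.17038355  0.33167622] [ 0.60492947 -0.07962381  0.10321207]
157 32 34 37 33 30 242 194 175 180 181 43 32 51 38 32 49
159 33 33 32 33 32 239 190 174 169 178 45 32 32 33 33 156
161 163 163 100 34 33 176 177 214 162 173 38 35 68 155 142 177
163 217 225 227 33 122 217 225 225 224 180 118 41 136 175 180 178
165 229 227 225 32 110 231 229 224 225 223 110 39 216 220 209 192
167 227 224 224 45 110 246 249 245 242 227 110 40 218 225 225 224
169 225 223 237 51 110 246 224 227 249 249 111 39 223 225 224 225
171 223 244 249 205 120 246 190 218 239 249 111 216 248 247 242 233
173 243 249 250 249 220 249 166 128 221 249 229 248 249 249 248 247
175 249 249 249 237 249 250 75 36 195 236 249 249 249 248 248 248
177 236 234 165 167 231 235 48 36 91 166 164 231 233 247 249 249
179 164 165 166 165 164 165 46 48 92 165 165 164 161 164 230 236
181 165 165 164 163 164 163 93 109 93 165 165 161 164 164 174 225
183 163 164 164 163 162 164 120 127 113 164 215 222 221 144 133 224
185 163 165 163 161 163 163 129 218 174 248 249 249 228 224 224 224
```

Emit:
carry_out(
  series=[
    {"delta_rot": [0,0,0],"travel": [0,0,-0.2],"fingers": 0.3},
  ],
)

```text
clock: 6.38
tcp_pos: [0.6054, -0.0797, 0.0988]
orientation: [0.0, 0.424, 0.905, 0.0]
wrist_force: [0.7, 0.1, -0.2]
finger_gap: 0.0302
grip_force: 0.0
```

Emit:
carry_out(
  series=[
    {"delta_rot": [0,0,0],"travel": [0,0,-0.12],"fingers": 0.3},
    {"delta_rot": [0,0,0],"travel": [0,0,0],"fingers": 1},
    {"delta_rot": [0,0,0],"travel": [0,0,0],"fingers": 1},
    {"delta_rot": [0,0,0],"travel": [0,0,0],"fingers": 1},
  ],
)

```text
clock: 6.88
tcp_pos: [0.6052, -0.0797, 0.0959]
orientation: [0.0, 0.424, 0.905, 0.0]
wrist_force: [0.6, -0.3, -0.1]
finger_gap: 0.0134
grip_force: 41.0
```

Gripped, but the 13.4 mm gap on a 16 mm pen suggests the tips hold it above its centre. I'll reopen and go slightly deeper.

Emit:
carry_out(
  series=[
    {"delta_rot": [0,0,0],"travel": [0,0,0],"fingers": 0.3},
    {"delta_rot": [0,0,0],"travel": [0,0,0],"fingers": 0.3},
    {"delta_rot": [0,0,0],"travel": [0,0,-0.12],"fingers": 0.3},
  ],
)

```text
clock: 7.25
tcp_pos: [0.6054, -0.0797, 0.0929]
orientation: [0.0, 0.425, 0.905, 0.0]
wrist_force: [0.2, -0.3, 0.0]
finger_gap: 0.0298
grip_force: 0.0
```

Emit:
carry_out(
  series=[
    {"delta_rot": [0,0,0],"travel": [0,0,-0.1],"fingers": 0.4},
    {"delta_rot": [0,0,0],"travel": [0,0,0],"fingers": 1},
    {"delta_rot": [0,0,0],"travel": [0,0,0],"fingers": 1},
    {"delta_rot": [0,0,0],"travel": [0,0,0],"fingers": 1},
  ],
)

```text
clock: 7.75
tcp_pos: [0.6052, -0.0797, 0.0902]
orientation: [0.0, 0.424, 0.905, 0.0]
wrist_force: [-0.3, 0.6, -0.2]
finger_gap: 0.0134
grip_force: 41.3
```

The gap is the same, so the grip is firm and 13.4 mm is the pen's true gap reading. I lift it, then pitch 72° about the closing axis while moving to the beaker.

Emit:
carry_out(
  series=[
    {"delta_rot": [0,0,0],"travel": [0,0,0.4],"fingers": 1},
    {"delta_rot": [0,0,0],"travel": [0,0,0.8],"fingers": 1},
    {"delta_rot": [0,0,0],"travel": [0,0,1],"fingers": 1},
    {"delta_rot": [0,0,0],"travel": [0,0,1],"fingers": 1},
    {"delta_rot": [0,0,0],"travel": [0,0,1],"fingers": 1},
  ],
)

```text
clock: 8.38
tcp_pos: [0.6053, -0.0797, 0.1969]
orientation: [0.0, 0.424, 0.905, 0.0]
wrist_force: [-0.8, -0.3, -0.3]
finger_gap: 0.0138
grip_force: 41.3
```

Emit:
carry_out(
  series=[
    {"delta_rot": [0,0,0],"travel": [0,0,1],"fingers": 1},
    {"delta_rot": [0,0,0],"travel": [0,0,1],"fingers": 1},
    {"delta_rot": [0,0,0],"travel": [0,0,1],"fingers": 1},
    {"delta_rot": [-0.69,-0.58,0],"travel": [0.19,-0.88,0],"fingers": 1},
    {"delta_rot": [-0.69,-0.58,0],"travel": [0.19,-0.88,0],"fingers": 1},
  ],
)

```text
clock: 9.0
tcp_pos: [0.6154, -0.1245, 0.2717]
orientation: [0.084, 0.423, 0.902, -0.038]
wrist_force: [0.4, 0.2, -0.8]
finger_gap: 0.0141
grip_force: 41.3
```

Emit:
carry_out(
  series=[
    {"delta_rot": [-0.69,-0.58,0],"travel": [0.19,-0.88,0],"fingers": 1},
    {"delta_rot": [-0.69,-0.58,0],"travel": [0.19,-0.88,0],"fingers": 1},
    {"delta_rot": [-0.69,-0.58,0],"travel": [0.19,-0.88,0],"fingers": 1},
    {"delta_rot": [-0.69,-0.58,0],"travel": [0.19,-0.88,0],"fingers": 1},
    {"delta_rot": [-0.69,-0.58,0],"travel": [0.19,-0.88,0],"fingers": 1},
  ],
)

```text
clock: 9.62
tcp_pos: [0.6385, -0.2342, 0.2717]
orientation: [0.283, 0.403, 0.86, -0.131]
wrist_force: [0.8, -0.6, -1.0]
finger_gap: 0.0138
grip_force: 41.3
```

Emit:
carry_out(
  series=[
    {"delta_rot": [-0.69,-0.58,0],"travel": [0.19,-0.88,0],"fingers": 1},
    {"delta_rot": [-0.69,-0.58,0],"travel": [0.19,-0.88,0],"fingers": 1},
    {"delta_rot": [-0.69,-0.58,0],"travel": [0.19,-0.88,0],"fingers": 1},
    {"delta_rot": [-0.69,-0.58,0],"travel": [0.19,-0.88,0],"fingers": 1},
    {"delta_rot": [-0.69,-0.58,0],"travel": [0.19,-0.88,0],"fingers": 1},
  ],
)

```text
clock: 10.25
tcp_pos: [0.6622, -0.3441, 0.2718]
orientation: [0.469, 0.363, 0.775, -0.217]
wrist_force: [0.8, 0.2, -1.6]
finger_gap: 0.0138
grip_force: 41.3
```

Emit:
carry_out(
  series=[
    {"delta_rot": [-0.69,-0.58,0],"travel": [0.19,-0.88,0],"fingers": 1},
    {"delta_rot": [-0.69,-0.58,0],"travel": [0.19,-0.88,0],"fingers": 1},
    {"delta_rot": [0,0,0],"travel": [0,0,0],"fingers": 1},
  ],
)

```text
clock: 10.62
tcp_pos: [0.6704, -0.3881, 0.2667]
orientation: [0.533, 0.343, 0.732, -0.248]
wrist_force: [-0.7, 1.0, 0.2]
finger_gap: 0.0135
grip_force: 41.3
```

Run:
```python
from h import *
from scipy.spatial.transform import Rotation as R
s=env.get_state();q=s["orientation"];print(R.from_quat([q[1],q[2],q[3],q[0]]).as_matrix()[:,2],s["joint_pos"])
a=shot("scene");b=shot("top")
i=b["color"][130:280,300:500,::-1];j=a["color"][60:260,240:440,::-1]
cv2.imwrite("pics/p1.png",np.hstack([cv2.resize(i,(400,300)),cv2.resize(j,(400,400))[:300]]))
```

```text
[ 0.61070548 -0.7292667  -0.30855939] [-0.46723312  0.19061988 -0.85549013 -0.70662769 -0.38550795  0.13526529]
```

View pics/p1.png

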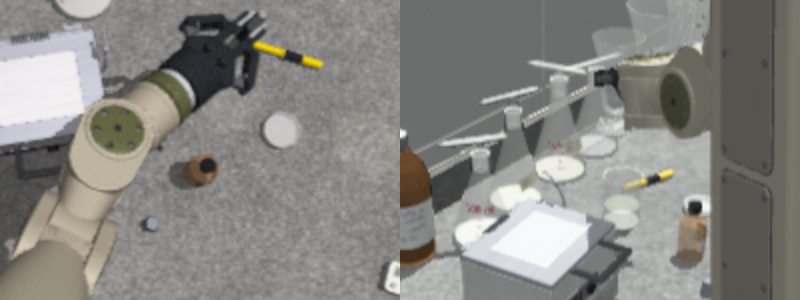

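The pen tool is over the beaker with the wrist clear of the warmer. I descend partway, so that the pen's lower end sits above the rim, and check through the wrist camera.

Emit:
carry_out(
  series=[
    {"delta_rot": [0,0,0],"travel": [0,0,-0.8],"fingers": 1},
    {"delta_rot": [0,0,0],"travel": [0,0,-0.8],"fingers": 1},
    {"delta_rot": [0,0,0],"travel": [0,0,-0.8],"fingers": 1},
    {"delta_rot": [0,0,0],"travel": [0,0,0],"fingers": 1},
  ],
)

```text
clock: 11.22
tcp_pos: [0.6719, -0.387, 0.2094]
orientation: [0.534, 0.343, 0.732, -0.247]
wrist_force: [0.6, 0.0, -0.4]
finger_gap: 0.0137
grip_force: 41.3
```

Run:
```python
from h import *
from scipy.spatial.transform import Rotation as R
s=env.get_state();w=shot("wrist","pics/w2.png")
q=s["orientation"];T=np.eye(4);T[:3,:3]=R.from_quat([q[1],q[2],q[3],q[0]]).as_matrix();T[:3,3]=s["tcp_pos"]
z=T[:3,2];x=T[:3,0];T=T@np.array(w["hand_eye"])
g=s["tcp_pos"]-.035*z
print(s["joint_pos"],g,x)
print("grip",proj(w,g,T),"pen bottom",proj(w,g+.1*x,T),"rim c",proj(w,np.array([.637,-.347,.094]),T))
for k in((.028,0),(-.028,0),(0,.028),(0,-.028)): print(proj(w,np.array([.637+k[0],-.347+k[1],.094]),T))
```

```text
[-0.46496914  0.32077874 -0.91155296 -0.89530226 -0.38550752  0.13530429] [ 0.65048868 -0.36146872  0.22012646] [-0.19404326  0.23717999 -0.9518891 ]
grip (np.float64(313.16422509849866), np.float64(277.72987934000383)) pen bottom (np.float64(313.3894896202163), np.float64(34.7258236601005)) rim c (np.float64(309.3358150086955), np.float64(-32.345989582294834))
(np.float64(358.211590119355), np.float64(-5.819764970924155))
(np.float64(245.61255659249395), np.float64(-66.93035089195149))
(np.float64(363.5169119622384), np.float64(-75.24470646663411))
(np.float64(269.84388055898035), np.float64(-1.0776430476011))
```

View pics/w2.png

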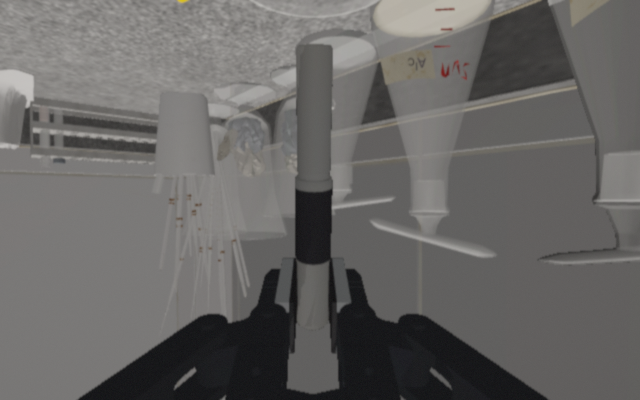

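The pen is straight in the grip, with its lower end at (315,45). The near beaker rim arc shows at the top, around (315,10), and is laterally centred. I lower 80 mm in and check.

Emit:
carry_out(
  series=[
    {"delta_rot": [0,0,0],"travel": [0,0,-0.6],"fingers": 1},
    {"delta_rot": [0,0,0],"travel": [0,0,-0.6],"fingers": 1},
    {"delta_rot": [0,0,0],"travel": [0,0,-0.6],"fingers": 1},
  ],
)

```text
clock: 11.65
tcp_pos: [0.673, -0.3879, 0.168]
orientation: [0.537, 0.343, 0.73, -0.248]
wrist_force: [-0.5, -0.3, -0.5]
finger_gap: 0.0136
grip_force: 41.3
```

Emit:
carry_out(
  series=[
    {"delta_rot": [0,0,0],"travel": [0,0,-0.6],"fingers": 1},
    {"delta_rot": [0,0,0],"travel": [0,0,-0.4],"fingers": 1},
    {"delta_rot": [0,0,0],"travel": [0,0,-0.4],"fingers": 1},
    {"delta_rot": [0,0,0],"travel": [0,0,0],"fingers": 1},
  ],
)

```text
clock: 12.15
tcp_pos: [0.6717, -0.3876, 0.1296]
orientation: [0.535, 0.343, 0.731, -0.248]
wrist_force: [0.7, 0.2, -1.0]
finger_gap: 0.0139
grip_force: 41.3
```

Run:
```python
from h import *
from scipy.spatial.transform import Rotation as R
s=env.get_state();print(s["joint_pos"],s["wrist_force"],s["tcp_pos"])
a=shot("scene");w=shot("wrist");b=shot("top")
i=b["color"][130:230,330:480,::-1];j=a["color"][120:220,300:400,::-1]
cv2.imwrite("pics/p2.png",np.hstack([cv2.resize(w["color"][:,120:520,::-1],(300,300)),cv2.resize(j,(300,300)),cv2.resize(i,(200,133),).repeat(1,0) if 0 else cv2.resize(i[:,50:120],(200,300))]))
```

```text
[-0.4658634   0.53075314 -0.95733754 -1.15297911 -0.38550094  0.13492717] [ 0.74332022  0.20597816 -1.02219319] [ 0.67166839 -0.38759009  0.12962701]
```

View pics/p2.png

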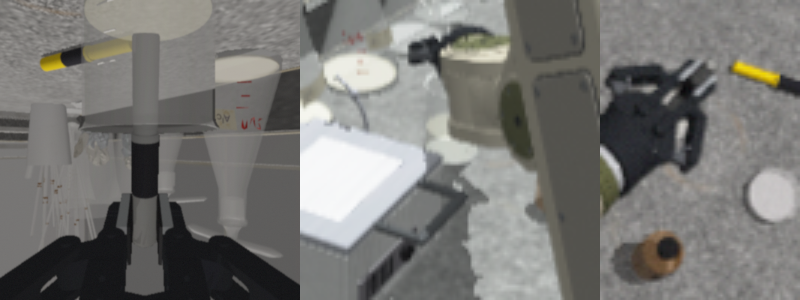

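The pen's lower end is inside the glass, above the beaker floor disc (wrist crop (148,15)), and the walls at x≈80 and 215 are on either side. I lower 20 mm more, release, and back off along the tool axis.

Emit:
carry_out(
  series=[
    {"delta_rot": [0,0,0],"travel": [0,0,-0.4],"fingers": 1},
    {"delta_rot": [0,0,0],"travel": [0,0,-0.4],"fingers": 1},
    {"delta_rot": [0,0,0],"travel": [0,0,0],"fingers": 0.3},
    {"delta_rot": [0,0,0],"travel": [0,0,0],"fingers": 0.2},
    {"delta_rot": [0,0,0],"travel": [0,0,0],"fingers": 0.2},
  ],
)

```text
clock: 12.92
tcp_pos: [0.6718, -0.3877, 0.1105]
orientation: [0.536, 0.343, 0.731, -0.248]
wrist_force: [0.1, -0.2, -0.2]
finger_gap: 0.0344
grip_force: 0.0
```

Emit:
carry_out(
  series=[
    {"delta_rot": [0,0,0],"travel": [0,0,0],"fingers": 0.2},
    {"delta_rot": [0,0,0],"travel": [-0.3,0.36,0.16],"fingers": 0.2},
    {"delta_rot": [0,0,0],"travel": [-0.3,0.36,0.16],"fingers": 0.2},
    {"delta_rot": [0,0,0],"travel": [-0.3,0.36,0.16],"fingers": 0.2},
    {"delta_rot": [0,0,0],"travel": [-0.3,0.36,0.2],"fingers": 0.2},
  ],
)

```text
clock: 13.55
tcp_pos: [0.6497, -0.3531, 0.1287]
orientation: [0.533, 0.344, 0.732, -0.249]
wrist_force: [0.4, -1.0, -0.6]
finger_gap: 0.0341
grip_force: 0.0
```

Emit:
carry_out(
  series=[
    {"delta_rot": [0,0,0],"travel": [-0.3,0.36,0.3],"fingers": 0.2},
    {"delta_rot": [0,0,0],"travel": [0,0,1],"fingers": 0.2},
    {"delta_rot": [0,0,0],"travel": [0,0,1],"fingers": 0.2},
    {"delta_rot": [0,0,0],"travel": [0,0,1],"fingers": 0.2},
    {"delta_rot": [0,0,0],"travel": [0,0,1],"fingers": 0.2},
  ],
)

```text
clock: 14.18
tcp_pos: [0.648, -0.3453, 0.2373]
orientation: [0.531, 0.346, 0.732, -0.249]
wrist_force: [0.4, -0.1, 0.7]
finger_gap: 0.0343
grip_force: 0.0
```

Run:
```python
from h import *
s=env.get_state();print(s["joint_pos"],s["wrist_force"])
a=shot("scene","pics/s3.png");b=shot("top","pics/t3.png");w=shot("wrist","pics/w3.png")
i=b["color"][130:230,330:480,::-1];j=a["color"][120:250,260:420,::-1];k=w["color"][:,:,::-1]
cv2.imwrite("pics/p3.png",np.vstack([np.hstack([cv2.resize(i,(400,267)),cv2.resize(j,(400,325))[:267]]),np.hstack([cv2.resize(k,(400,250)),np.zeros((250,400,3),np.uint8)])]))
```

```text
[-0.40081486  0.20089191 -0.95236593 -0.79888896 -0.45316983  0.16272919] [ 0.39710161 -0.09049298  0.73864817]
```

View pics/p3.png

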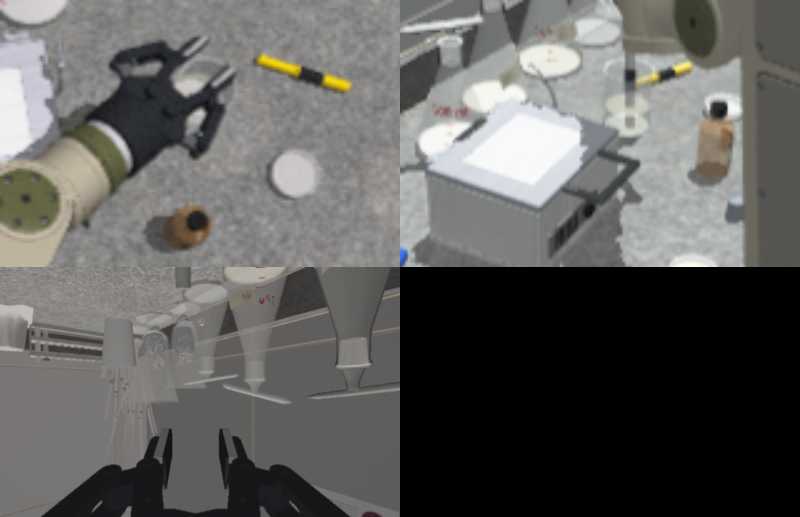

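The pen stands upright in the beaker (scene crop (628,95), black band visible) and the warmer hatch is clear. Next I un-pitch the tool, yaw -32° and move above the bar handle.

Emit:
carry_out(
  series=[
    {"delta_rot": [0.69,0.58,0],"travel": [0,0,0.5],"fingers": 0.2},
    {"delta_rot": [0.69,0.58,0],"travel": [0,0,0.5],"fingers": 0.2},
    {"delta_rot": [0.69,0.58,0],"travel": [0,0,0],"fingers": 0.2},
    {"delta_rot": [0.69,0.58,0],"travel": [0,0,0],"fingers": 0.2},
    {"delta_rot": [0.69,0.58,0],"travel": [0,0,0],"fingers": 0.2},
  ],
)

```text
clock: 14.95
tcp_pos: [0.6478, -0.3453, 0.2591]
orientation: [0.352, 0.392, 0.834, -0.167]
wrist_force: [0.4, -0.8, 0.1]
finger_gap: 0.0342
grip_force: 0.0
```

Emit:
carry_out(
  series=[
    {"delta_rot": [0.69,0.58,0],"travel": [-0.3,0.45,0],"fingers": 0.2},
    {"delta_rot": [0.69,0.58,0],"travel": [-0.5,0.75,0],"fingers": 0.2},
    {"delta_rot": [0.69,0.58,0],"travel": [-0.5,0.75,0],"fingers": 0.2},
    {"delta_rot": [0.69,0.58,0],"travel": [-0.5,0.75,0],"fingers": 0.2},
    {"delta_rot": [0.69,0.58,0],"travel": [-0.5,0.75,0],"fingers": 0.2},
  ],
)

```text
clock: 15.58
tcp_pos: [0.5903, -0.2588, 0.2591]
orientation: [0.156, 0.418, 0.891, -0.077]
wrist_force: [1.6, 0.5, -0.3]
finger_gap: 0.0343
grip_force: 0.0
```

Emit:
carry_out(
  series=[
    {"delta_rot": [0.69,0.58,0],"travel": [-0.5,0.75,0],"fingers": 0.2},
    {"delta_rot": [0.69,0.58,0],"travel": [-0.5,0.75,0],"fingers": 0.2},
    {"delta_rot": [0.69,0.58,0],"travel": [-0.5,0.75,0],"fingers": 0.2},
    {"delta_rot": [0.69,0.58,0],"travel": [-0.5,0.75,0],"fingers": 0.2},
    {"delta_rot": [0,0,-0.8],"travel": [-0.5,0.75,0],"fingers": 0.2},
  ],
)

```text
clock: 16.2
tcp_pos: [0.5287, -0.1665, 0.2578]
orientation: [-0.008, 0.462, 0.887, -0.002]
wrist_force: [-0.5, -0.7, -0.6]
finger_gap: 0.0345
grip_force: 0.0
```

Emit:
carry_out(
  series=[
    {"delta_rot": [0,0,-0.8],"travel": [-0.5,0.75,0],"fingers": 0.2},
    {"delta_rot": [0,0,-0.8],"travel": [-0.5,0.75,0],"fingers": 0.2},
    {"delta_rot": [0,0,-0.8],"travel": [-0.5,0.75,0],"fingers": 0.2},
    {"delta_rot": [0,0,-0.8],"travel": [-0.5,0.75,0],"fingers": 0.2},
    {"delta_rot": [0,0,-0.8],"travel": [0,0,0],"fingers": 0.2},
  ],
)

```text
clock: 16.82
tcp_pos: [0.4774, -0.0896, 0.2596]
orientation: [-0.006, 0.628, 0.778, -0.002]
wrist_force: [0.1, -0.1, -0.3]
finger_gap: 0.034
grip_force: 0.0
```

Run:
```python
from h import *
from scipy.spatial.transform import Rotation as R
s=env.get_state();q=s["orientation"];m=R.from_quat([q[1],q[2],q[3],q[0]])
M=m.as_matrix();h=np.degrees(np.arctan2(M[1,0],M[0,0]))
t=R.from_matrix(np.array([[np.cos(a:=np.radians(97.7)),np.sin(a),0],[np.sin(a),-np.cos(a),0],[0,0,-1]]).T)
print(s["clock"],s["tcp_pos"],h,M[:,2],"rot needed(units)",(t*m.inv()).as_rotvec()*10,"travel units",(np.array([.471,-.082,.07])-s["tcp_pos"])/.025)
w=shot("wrist","pics/w4.png"); T=np.eye(4);T[:3,:3]=M;T[:3,3]=s["tcp_pos"];T=T@np.array(w["hand_eye"])
# dark bar pixels in wrist view -> world at z=.111
for d in(-.045,-.02,0,.02,.045): print(proj(w,np.array([.471-.134*d,-.082+.991*d,.111]),T))
g=w["color"].max(2).astype(np.uint8)
for r in (60,90,120,150,180,210): print(r,[c for c in range(200,440,3) if g[r,c]<75])
```

```text
16.825 [ 0.47739433 -0.08964328  0.25960896] 102.20015180498154 [-0.01212207  0.00530626 -0.99991245] rot needed(units) [-0.05780002 -0.11907689 -0.7858288 ] travel units [-0.25577332  0.30573123 -7.58435841]
(np.float64(306.1921756562907), np.float64(213.854352354428))
(np.float64(308.10781938490845), np.float64(189.51311817867696))
(np.float64(309.7066816306011), np.float64(169.19708563266028))
(np.float64(311.3682795640766), np.float64(148.08389856115147))
(np.float64(313.53926560961474), np.float64(120.49814295467374))
60 [281, 284, 287, 290, 293, 296, 299, 302, 305, 308, 311, 314, 317, 320, 323, 326, 329, 332, 335, 338, 341, 344, 347, 350, 353, 359, 365, 368, 371, 374, 377, 383, 386, 389, 392, 395, 398, 401, 404, 407, 413, 416, 419, 422, 425, 428, 431, 434, 437]
90 [317, 320, 323, 326, 359, 362, 365, 371, 374, 377]
120 [224, 227, 230, 233, 311, 314, 317, 320, 323, 326, 329, 332, 335, 338, 341, 344, 347, 350, 353, 356, 359, 362, 365, 368, 371]
150 [308, 311, 317, 320, 350, 353, 356, 359, 362, 365, 368]
180 [308, 314, 317, 350, 353, 359, 362, 365]
210 [305, 311, 314, 317, 350, 353, 356, 359]
```

In the wrist view the bar is about 3 px (3 mm) further +x than predicted, so I use x=0.473. I correct the pose and descend with the fingers straddling the bar.

Emit:
carry_out(
  series=[
    {"delta_rot": [-0.06,-0.12,-0.79],"travel": [-0.17,0.3,0],"fingers": 0.2},
    {"delta_rot": [0,0,0],"travel": [0,0,-1],"fingers": 0.2},
    {"delta_rot": [0,0,0],"travel": [0,0,-1],"fingers": 0.2},
    {"delta_rot": [0,0,0],"travel": [0,0,-1],"fingers": 0.2},
    {"delta_rot": [0,0,0],"travel": [0,0,-0.8],"fingers": 0.2},
  ],
)

```text
clock: 17.5
tcp_pos: [0.4736, -0.0834, 0.1636]
orientation: [0.0, 0.657, 0.754, -0.0]
wrist_force: [0.0, -0.0, 0.7]
finger_gap: 0.0343
grip_force: 0.0
```

Run:
```python
from h import *
from scipy.spatial.transform import Rotation as R
s=env.get_state();q=s["orientation"];M=R.from_quat([q[1],q[2],q[3],q[0]]).as_matrix()
w=shot("wrist","pics/w5.png");T=np.eye(4);T[:3,:3]=M;T[:3,3]=s["tcp_pos"];T=T@np.array(w["hand_eye"])
print(s["tcp_pos"],s["wrist_force"],np.degrees(np.arctan2(M[1,0],M[0,0])))
for d in(0,.02,.045): print(proj(w,np.array([.473-.134*d,-.082+.991*d,.111]),T))
g=w["color"].max(2)
for r in range(60,260,20): print(r,[c for c in range(230,400,4) if g[r,c]<75])
```

```text
[ 0.47356439 -0.08335001  0.163622  ] [ 0.04173312 -0.02112926  0.70791022] 97.80419779680675
(np.float64(312.61762457468967), np.float64(210.1634656819797))
(np.float64(312.700695102522), np.float64(182.14351776816875))
(np.float64(312.8112487097971), np.float64(144.85344151176346))
60 [250, 254, 258, 262, 266, 270, 274, 278, 282, 286, 290, 294, 298, 302, 306, 310, 314, 318, 322, 330, 334, 338, 342, 346, 350, 354, 358, 362, 366, 370, 374, 378, 382, 386, 390, 394, 398]
80 [250, 254, 258, 262, 266, 270, 274, 278, 282, 286, 290, 294, 298, 302, 306, 310, 314, 318, 322, 326, 330, 334, 338, 342, 346, 354, 366, 370, 374, 378, 382, 386, 390, 398]
100 [270, 274, 278, 290, 294, 298, 302, 314, 318, 322, 338, 342, 346, 350, 370, 374, 378, 382, 386, 390, 394]
120 [314, 318, 322, 370, 374, 378, 382, 386, 390, 394]
140 [310, 314, 318, 322, 326, 330, 334, 338, 342, 346, 350, 354, 358, 362, 366, 370, 374, 378, 382, 386, 390, 394]
160 [234, 306, 310, 314, 318, 322, 358, 362, 366, 370, 378, 382, 386, 390, 394]
180 [238, 306, 310, 318, 322, 326, 330, 334, 338, 342, 346, 350, 354, 358, 362, 366, 370, 378, 382, 386, 390]
200 [306, 310, 318, 322, 362, 366, 370, 378, 382, 386]
220 [306, 310, 318, 322, 362, 366, 370, 374, 378, 382, 386]
240 [306, 310, 318, 362, 366, 370, 374, 378, 382]
```

The bar is centred to about 1 mm. I finish the descent and close.

Emit:
carry_out(
  series=[
    {"delta_rot": [0,0,0],"travel": [0.04,0,-0.9],"fingers": 0.2},
    {"delta_rot": [0,0,0],"travel": [0,0,-0.9],"fingers": 0.2},
    {"delta_rot": [0,0,0],"travel": [0,0,-0.9],"fingers": 0.2},
  ],
  squeeze=35,
)

```text
clock: 17.92
tcp_pos: [0.4752, -0.0836, 0.0974]
orientation: [0.001, 0.657, 0.753, 0.0]
wrist_force: [-0.1, 0.3, 0.0]
finger_gap: 0.0344
grip_force: 0.0
```

Emit:
carry_out(
  series=[
    {"delta_rot": [0,0,0],"travel": [0,0,-0.9],"fingers": 0.2},
    {"delta_rot": [0,0,0],"travel": [0,0,-0.12],"fingers": 0.2},
    {"delta_rot": [0,0,0],"travel": [0,0,0],"fingers": 1},
    {"delta_rot": [0,0,0],"travel": [0,0,0],"fingers": 1},
    {"delta_rot": [0,0,0],"travel": [0,0,0],"fingers": 1},
  ],
)

```text
clock: 18.55
tcp_pos: [0.4744, -0.0839, 0.0737]
orientation: [0.001, 0.658, 0.753, -0.0]
wrist_force: [-5.3, -1.9, 1.5]
finger_gap: 0.0101
grip_force: 35.0
```

Run:
```python
from h import *
s=env.get_state();print({k:np.round(s[k],4) for k in("clock","tcp_pos","wrist_force","finger_gap","grip_force","joint_pos")})
```

```text
{'clock': np.float64(18.55), 'tcp_pos': array([ 0.4744, -0.0839,  0.0737]), 'wrist_force': array([-5.3297, -1.8737,  1.4838]), 'finger_gap': np.float64(0.0101), 'grip_force': np.float64(34.9755), 'joint_pos': array([-0.3406,  0.213 , -0.4121,  0.9438, -0.0018,  1.0954])}
```

The bar is held (gap 10 mm, 35 N). I compute the arc increments up to 0.83 rad and back to 0.645, with the tool orientation constant so the bar turns in the grip.

Run:
```python
import numpy as np
def arc(a,b,n):
    t=np.linspace(a,b,n+1);P=.21*np.c_[-np.cos(t)*.991,-np.cos(t)*.134,np.sin(t)]
    c=np.round((P-P[0])/.025,2); print(np.round(np.diff(c,axis=0),2).tolist())
arc(0,.83,20);arc(.83,.645,8)
```

```text
[[0.01, 0.0, 0.35], [0.02, 0.0, 0.35], [0.03, 0.01, 0.34], [0.05, 0.01, 0.35], [0.07, 0.0, 0.34], [0.08, 0.01, 0.34], [0.09, 0.02, 0.34], [0.1, 0.01, 0.33], [0.12, 0.02, 0.32], [0.14, 0.02, 0.33], [0.14, 0.02, 0.31], [0.16, 0.02, 0.31], [0.17, 0.02, 0.31], [0.19, 0.02, 0.29], [0.19, 0.03, 0.29], [0.21, 0.03, 0.28], [0.22, 0.03, 0.27], [0.23, 0.03, 0.26], [0.24, 0.03, 0.25], [0.25, 0.04, 0.24]]
[[-0.14, -0.02, -0.13], [-0.14, -0.02, -0.14], [-0.13, -0.02, -0.14], [-0.13, -0.01, -0.14], [-0.13, -0.02, -0.15], [-0.13, -0.02, -0.14], [-0.12, -0.01, -0.15], [-0.11, -0.02, -0.16]]
```

Emit:
carry_out(
  series=[
    {"delta_rot": [0,0,0],"travel": [0.01,0,0.35],"fingers": 1},
    {"delta_rot": [0,0,0],"travel": [0.02,0,0.35],"fingers": 1},
    {"delta_rot": [0,0,0],"travel": [0.03,0.01,0.34],"fingers": 1},
    {"delta_rot": [0,0,0],"travel": [0.05,0.01,0.35],"fingers": 1},
    {"delta_rot": [0,0,0],"travel": [0.07,0,0.34],"fingers": 1},
  ],
)

```text
clock: 19.18
tcp_pos: [0.4785, -0.0833, 0.1171]
orientation: [0.001, 0.658, 0.753, -0.001]
wrist_force: [-6.4, -2.3, -2.6]
finger_gap: 0.0104
grip_force: 34.2
```

Emit:
carry_out(
  series=[
    {"delta_rot": [0,0,0],"travel": [0.08,0.01,0.34],"fingers": 1},
    {"delta_rot": [0,0,0],"travel": [0.09,0.02,0.34],"fingers": 1},
  ],
)

```text
clock: 19.42
tcp_pos: [0.4826, -0.0828, 0.1342]
orientation: [0.001, 0.658, 0.753, -0.001]
wrist_force: [-5.6, -3.2, -1.3]
finger_gap: 0.0103
grip_force: 34.2
```

Run:
```python
from h import *
s=env.get_state();print({k:np.round(s[k],4) for k in("clock","tcp_pos","wrist_force","ft_torque","finger_gap","grip_force")})
```

```text
{'clock': np.float64(19.425), 'tcp_pos': array([ 0.4826, -0.0828,  0.1342]), 'wrist_force': array([-5.5909, -3.1615, -1.3471]), 'ft_torque': array([-0.8211,  1.459 ,  0.0114]), 'finger_gap': np.float64(0.0103), 'grip_force': np.float64(34.1749)}
```

It tracks well with forces under 7 N. I continue past the balance point.

Emit:
carry_out(
  series=[
    {"delta_rot": [0,0,0],"travel": [0.1,0.01,0.33],"fingers": 1},
    {"delta_rot": [0,0,0],"travel": [0.12,0.02,0.32],"fingers": 1},
    {"delta_rot": [0,0,0],"travel": [0.14,0.02,0.33],"fingers": 1},
    {"delta_rot": [0,0,0],"travel": [0.14,0.02,0.31],"fingers": 1},
    {"delta_rot": [0,0,0],"travel": [0.16,0.02,0.31],"fingers": 1},
  ],
)

```text
clock: 20.05
tcp_pos: [0.4984, -0.0807, 0.1745]
orientation: [0.001, 0.658, 0.753, -0.002]
wrist_force: [-9.6, -4.0, 2.1]
finger_gap: 0.0101
grip_force: 34.2
```

Emit:
carry_out(
  series=[
    {"delta_rot": [0,0,0],"travel": [0.17,0.02,0.31],"fingers": 1},
    {"delta_rot": [0,0,0],"travel": [0.19,0.02,0.29],"fingers": 1},
    {"delta_rot": [0,0,0],"travel": [0.19,0.03,0.29],"fingers": 1},
    {"delta_rot": [0,0,0],"travel": [0.21,0.03,0.28],"fingers": 1},
  ],
)

```text
clock: 20.55
tcp_pos: [0.5169, -0.0783, 0.2045]
orientation: [0.001, 0.658, 0.753, -0.002]
wrist_force: [-13.1, -3.8, 6.8]
finger_gap: 0.0098
grip_force: 34.2
```

Emit:
carry_out(
  series=[
    {"delta_rot": [0,0,0],"travel": [0.22,0.03,0.27],"fingers": 1},
    {"delta_rot": [0,0,0],"travel": [0.23,0.03,0.26],"fingers": 1},
    {"delta_rot": [0,0,0],"travel": [0.24,0.03,0.25],"fingers": 1},
    {"delta_rot": [0,0,0],"travel": [0.25,0.04,0.24],"fingers": 1},
    {"delta_rot": [0,0,0],"travel": [0,0,0],"fingers": 1},
  ],
)

```text
clock: 21.18
tcp_pos: [0.5412, -0.0752, 0.2322]
orientation: [0.002, 0.658, 0.753, -0.001]
wrist_force: [-14.3, -3.8, 14.3]
finger_gap: 0.0102
grip_force: 34.8
```

Run:
```python
from h import *
s=env.get_state();print({k:np.round(s[k],4) for k in("clock","tcp_pos","wrist_force","ft_torque","finger_gap","grip_force","orientation")})
d=s["tcp_pos"]-[.4744,-.0839,.0737];a=d[:2]@[.991,.134]
print("theta by z",np.arcsin(d[2]/.21)," by x",np.arccos(1-a/.21))
shot("scene","pics/s6.png");shot("top","pics/t6.png");shot("wrist","pics/w6.png")
```

```text
{'clock': np.float64(21.175), 'tcp_pos': array([ 0.5412, -0.0752,  0.2322]), 'wrist_force': array([-14.3462,  -3.775 ,  14.2774]), 'ft_torque': array([-0.6687,  3.2806, -0.0298]), 'finger_gap': np.float64(0.0102), 'grip_force': np.float64(34.8272), 'orientation': array([ 0.0024,  0.658 ,  0.753 , -0.001 ])}
theta by z 0.8550605529185968  by x 0.824158126317295
```

The hatch is at about 0.84 rad, past the balance point. I ease it back, then verify the angle with the cameras.

Emit:
carry_out(
  series=[
    {"delta_rot": [0,0,0],"travel": [-0.14,-0.02,-0.13],"fingers": 1},
    {"delta_rot": [0,0,0],"travel": [-0.14,-0.02,-0.14],"fingers": 1},
    {"delta_rot": [0,0,0],"travel": [-0.13,-0.02,-0.14],"fingers": 1},
    {"delta_rot": [0,0,0],"travel": [-0.13,-0.01,-0.14],"fingers": 1},
    {"delta_rot": [0,0,0],"travel": [-0.13,-0.02,-0.15],"fingers": 1},
  ],
)

```text
clock: 21.95
tcp_pos: [0.5242, -0.0774, 0.214]
orientation: [0.002, 0.658, 0.753, -0.001]
wrist_force: [-14.3, -2.8, 12.4]
finger_gap: 0.0095
grip_force: 35.1
```

Emit:
carry_out(
  series=[
    {"delta_rot": [0,0,0],"travel": [-0.13,-0.02,-0.14],"fingers": 1},
    {"delta_rot": [0,0,0],"travel": [-0.12,-0.01,-0.15],"fingers": 1},
    {"delta_rot": [0,0,0],"travel": [-0.11,-0.02,-0.16],"fingers": 1},
    {"delta_rot": [0,0,0],"travel": [0,0,0],"fingers": 1},
    {"delta_rot": [0,0,0],"travel": [0,0,0],"fingers": 1},
  ],
)

```text
clock: 22.58
tcp_pos: [0.515, -0.0786, 0.202]
orientation: [0.002, 0.658, 0.753, -0.001]
wrist_force: [-14.2, -3.0, 11.0]
finger_gap: 0.0099
grip_force: 35.3
```

```bash
cat > m.py <<'E'
from h import *
s=env.get_state();print({k:np.round(s[k],4) for k in("clock","tcp_pos","wrist_force","finger_gap","grip_force")})
d=s["tcp_pos"]-[.4744,-.0839,.0737];a=d[:2]@[.991,.134]
print("theta z,x,atan",np.arcsin(d[2]/.21),np.arccos(1-a/.21),np.arctan2(d[2],.21-a))
c=shot("scene","pics/s7.png");shot("top","pics/t7.png");shot("wrist","pics/w7.png")
# hatch rim corners in hinge frame (hatch 155 x 195, top 6 mm over hinge) -> scene px
X=np.array([.991,.134,0]);Y=np.array([-.134,.991,0]);H=np.array([.679,-.054,.111])
for th in(0,.55,.65,.75):
    xh=np.cos(th)*X-np.sin(th)*np.array([0,0,1]);zh=np.sin(th)*X+np.cos(th)*np.array([0,0,1])
    print(th,[np.round(proj(c,H-r*xh+y*Y+.006*zh),0) for r,y in((.16,.098),(0,.098),(.16,-.098),(.12,.067))])
for f in("s0","s7","t0","t7"):
    i=cv2.imread(f"pics/{f}.png"); m=cv2.inRange(i,(225,225,225),(255,255,255)); m[:, :260]=0;m[:,380:]=0;m[:130]=0;m[240:]=0
    k,_=cv2.findContours(m,cv2.RETR_EXTERNAL,cv2.CHAIN_APPROX_SIMPLE);k=max(k,key=cv2.contourArea)
    print(f,cv2.contourArea(k),cv2.approxPolyDP(k,4,True)[:,0].tolist())
E
python3 m.py
```

```text
{'clock': np.float64(22.575), 'tcp_pos': array([ 0.515 , -0.0786,  0.202 ]), 'wrist_force': array([-14.1948,  -3.0458,  10.9579]), 'finger_gap': np.float64(0.0099), 'grip_force': np.float64(35.3011)}
theta z,x,atan 0.6571190722242213 0.6348180033949337 0.6490053864390587
0 [array([317., 202.]), array([271., 186.]), array([348., 171.]), array([311., 193.])]
0.55 [array([309., 175.]), array([270., 186.]), array([342., 146.]), array([304., 173.])]
0.65 [array([306., 170.]), array([270., 186.]), array([339., 142.]), array([302., 170.])]
0.75 [array([303., 166.]), array([270., 187.]), array([336., 137.]), array([300., 166.])]
s0 557.0 [[333, 173], [307, 165], [285, 184], [309, 192], [312, 168], [315, 191]]
s7 139.0 [[308, 142], [317, 149], [329, 146], [323, 139]]
t0 991.5 [[336, 156], [296, 162], [300, 187], [325, 165], [331, 169], [305, 191], [341, 186]]Traceback (most recent call last):
  File "m.py", line 13, in <module>
    k,_=cv2.findContours(m,cv2.RETR_EXTERNAL,cv2.CHAIN_APPROX_SIMPLE);k=max(k,key=cv2.contourArea)
                                                                        ~~~^^^^^^^^^^^^^^^^^^^^^^^
ValueError: max() iterable argument is empty
```

Kinematics gives 0.649 rad, which is 5.8° under balance. I'll cross-check the hatch's front-left corner in the scene image numerically (predicted near (306,170) at 0.65).

Run:
```python
import cv2,numpy as np
i=cv2.imread("pics/s7.png").astype(int)
for r in range(154,196,2): print(r,*["%3d"%i[r,c].mean() for c in range(268,328,3)])
```

```text
154  68  68 149 172 177 177 174 231 247 248 246 148 229 210 175 177 209 232 227 208
156  69  70 164 170 173 176 207 232 246 246 246 232 246 242 192 226 234 206 208 180
158  66 179 170 173 170 174 225 227 246 246 246 246 237 207 234 235 230 175 184 136
160 101 161 166 170 170 166 225 228 245 246 238 240 222 235 235 226 175 116 100  61
162 178 161 150 156 169 172 163 226 241 246 218 209 235 236 235 173 111  66  57 121
164 178 163 128 114 142 131 114 168 210 206 206 236 236 234 163 191  61  84  99 184
166 180 165 157 152 156 165 139 155 146 205 235 236 234 221 175 117  86 220 134 174
168 178 166 173 181 197 187 179 147 145 226 235 234 231 172 119 112 127 126 217 238
170 166 162 224 242 232 249 249 111 226 235 234 226 172 123 113 126 128 129 129 125
172 176 243 249 249 243 249 107 210 235 232 197 173 114 115 114 128 128 129 129 128
174 227 249 249 249 237 168 203 234 213 195 175 109 104 108 127 126 128 128 128 128
176 245 249 249 249 249 190 227 198 184 133 106 103 120 160 142 128 128 129 129 129
178 244 249 249 248 183 207 198 167 107 103 111 123 171 171 162 166 143 130 129 129
180 169 248 244 223 193 180 128 104 105 111 126 158 170 142  71 221 172 164 142 129
182 126 216 218 194 160 105 105 109 124 125 149 171 173 171 132 173 251 202 166 163
184 114 203 176 121 104 103 121 123 124 135 172 173 107 169 173 173 170 106 120 250
186 106 141 105 102 111 121 123 124 124 170 171 171  81 151 173 172 172 155 202 250
188 154 104 131 118 119 121 122 124 162 169 153 167 170 173 171 129  87 166 166 168
190 188 146 145 118 119 121 123 143 167 168  70 107 170 170 171 136  93 165 166 167
192 177 132 135 155 136 117 130 165 167 164 129 165 169 170 148 166 165 166 166  79
194 178 133 127 127 136 157 153 158 120 145 166 169 167 141  71 158 164 165 168 142
```

The observed front edge passes (313,162) and (310,166), against a prediction of (315,162) and (311,166) at 0.65 rad. With the 1.6 px offset already seen when closed, that gives about 0.66 rad, or 5–6° under balance. The grip is steady, so I hand in.

```bash
python3 -c "
from h import *
print(env.get_state()['qvel'].round(4));print(env.hand_in())"
```

```text
[-0.0001 -0.0008  0.0003  0.0023 -0.001  -0.0021]
the job is handed in; nothing more can be done
None
```

The pen stands upright in the beaker, and the hatch was raised past its balance point, then eased back to about 0.65 rad (about 5–6° under) and held steady there; the job is handed in at about 23 s.

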